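Shut the access hatch and lock its bayonet bolt over the staple

TASK

Finish the small timber access hatch so that a padlock could be put on it: with the fingertips push the half-open hatch fully shut, then push the bolt by its upstanding handle along the barrel's slot until it is fully home in the keeper, and then push the handle over sideways, round the corner of the slot, until it lies right down over the staple. Push only: do not pinch the handle or the hatch between the fingers, do not lift the hatch further open, and leave the padlock, the tweezers, the brass lock cylinder and the oil bottle where they are.

Things in the scene. Friction and masses are not known exactly. Their poses are not given: they have to be found in the camera images.
- hatch_frame: Timber frame of the hatch, fixed flat on a grey work board 28 mm thick: 202 (x) x 250 (y) x 40 mm high. Origin: under its middle, on the board; x away from the robot, y left, z up. Every 'frame' position below is in mm in these axes. The 18 mm plywood hatch fills x -70..70, y -80..88, hinged at the left (axis along x at y 90, z 42), free edge at the right (y -80); shut, its top is flush at z 40.
- hatch_corner (a point): Bare spot on the hatch's upper face near its free edge, on the robot's side, good to push on. Hatch shut: frame x -54, y -60, z 40 (150 from the hinge axis). Its axes equal the frame's when shut and tilt with the hatch; z points up out of the face.
- barrel (a point): Point on the bolt's axis on the hatch; hatch shut: frame x 20, y -43, z 56 (16 above the hatch's face). The steel bolt runs along y (this point's y) in a slotted barrel, 24 outer diameter, frame y -79..-8. The L-slot: long leg on top, short leg at the keeper end, down the robot's side (-x). Axes as the hatch_corner's.
- keeper (a point): Middle of the opening of the keeper, a steel bridge 28 (x) x 14 (y) mm, on the frame's right rail at frame x 20, y -105, z 56; its top is at z 70. The bolt enters it along -y.
- staple (a point): Top of the staple, a wire loop 5 thick and 15 wide along x, standing on the hatch; hatch shut: frame x -19, y -65, z 68. The handle's slot goes over it, and 10 mm of it then stand above the handle.
- handle_lip (a point): Middle of the solid finger lip of the bolt's flat handle: 57 mm off the bolt's axis. Lip from 48 to 69 mm off the axis, 18 wide (along the bolt), 5 thick; nearer the axis an eye for the staple, then a stem 8 thick. Site z points outward along the handle, y along the bolt. Hatch shut: upright and drawn back it is at frame x 20, y -21, z 113; locked at x -37, y -65, z 56.
- bolt (a joint): Bolt travel, m, towards the keeper (frame -y): 0 drawn back, 0.045 home (stop), its nose then 40 mm past the hatch's edge, through the keeper; starts at 0 to 0.006. About 4 N slides it; it stays where left. Only when home (0.0425 or more) can the handle turn into the slot's short leg, and turned down it keeps the bolt from sliding back.
- hatch (a joint): Hatch angle, rad: 0 shut and flush (stop), growing as the free edge rises; starts at 0.35 to 0.75. The stiff hinge holds it at any angle; about 2 to 6 N at the free edge closes it.
- bolt_handle (a joint): Handle angle, rad: 0 upright (square to the hatch), 1.57 right down towards the robot (-x), lying parallel to the hatch over the staple, in the slot's short leg. It has about 0.1 rad play in the long leg of the slot and stays where it is left; about 1 to 2 N at the lip turns it.
- padlock: Brass padlock, 42 x 18 x 69 mm, standing on the frame's near rail at its left end; origin under its middle. Leave alone.
- tweezers: Steel tweezers, 128 mm long, 10 wide, 9 thick, lying on the frame's left (hinge) rail. Leave alone.
- oil_bottle: Oil dropper bottle with a pointed cap, 33 mm diameter, 98 high, on the bench right of the vice. Leave alone.
- cylinder: Brass lock cylinder, 64 x 17 x 38 mm, standing on the frame's far rail, left of the middle. Leave alone.

How it is judged (in metres and radians):
On the way, in this order (a step that is already met when the one before it is completed fails the run):
1. the hatch is shut with the bolt still drawn back (value of joint hatch below 0.03 rad and value of joint bolt below 0.02 m), for 0.1 s.
2. the bolt is home in the keeper with its handle still upright (value of joint hatch below 0.03 rad and value of joint bolt above 0.04 m and value of joint bolt_handle below 0.4 rad).
At the end, for the whole second after the job is handed in: The hatch is shut (within 0.03 rad), the bolt is home in the keeper (travel over 40 mm), its handle lies down over the staple (over 1.40 rad) and is at rest (value of joint hatch below 0.03 rad and value of joint bolt above 0.04 m and value of joint bolt_handle above 1.4 rad and velocity of joint bolt_handle between -0.1 and 0.1 rad/s); the robot touches nothing.
It fails at once if the hatch is lifted further open (value of joint hatch above 0.9 rad).
It fails at once if the handle is pinched between the fingers (x of the grasp point in the frame of handle_lip between -0.005 and 0.005 m and y of the grasp point in the frame of handle_lip between -0.01 and 0.01 m and z of the grasp point in the frame of handle_lip between -0.045 and 0.013 m and contact force between the fingers and anything else above 0.5 N).
It fails at once if the hatch is pinched by its edge (z of the grasp point in the frame of hatch_corner between -0.02 and 0.002 m and x of the grasp point in the frame of hatch_corner between -0.016 and 0.124 m and y of the grasp point in the frame of hatch_corner between -0.025 and 0.15 m and contact force between the fingers and anything else above 0.5 N).
It fails at once if another thing is moved (distance of any of padlock, tweezers, cylinder, oil_bottle from where it was at the start of the episode above 0.03 m).
It also fails if it takes over 58 s, if anything falls off the work surface, if the arm or the gripper's body presses on something with over 40 N, if the wrist force passes 120 N, or if a joint passes its speed limit or range.

ROBOT

A 6-joint arm with a two-finger parallel gripper is mounted at the origin on a cart in front of the work surface, level with it; the furniture and walls round the work are solid. World frame = base frame: x ahead of the robot, y to its left, z up, the work surface at z = 0. Lengths are in m, angles in degrees, forces in N, time in s.
With the tool pointing down it reaches from about 0.4 to 0.825 m from the base axis. Payload 7 kg.
Tool frame: the origin (TCP) lies on the centre line of the jaws, within the pads' length; the fingertips stand 14 mm ahead of it and the grasp point (between the pads) lies 5 mm behind it; z points along the fingers, y is the line along which they close (so a half turn about z gives the same grasp; the last joint's range is limited). The gripper opens to 88 mm and grips with 3 to 60 N. Pads are 19 mm wide; open, the fingers measure 130 mm over their backs; the gripper's body (78 mm by 193 mm) begins 47 mm behind the grasp point.
Start: joints at [91.45, 20.546, 0.682, 0, -70.136, -16.507], TCP at [0.175, 0.652, 0.209] pointing down, gripper open.
Joint ranges: [-176.03, 176.03], [-82.01, 121.73], [-58.28, 71.71], [-173.87, 95.51], [-174.79, -0.11], [-173.66, 173.66]. Speed limits (degrees/s): [136.94, 136.94, 172.46, 180, 180, 180].

INTERFACE

Orientations are given as [roll, pitch, yaw] about the fixed x, y, z axes, in that order (R = Rz(yaw) Ry(pitch) Rx(roll)).
In Python, from plant import r gives the robot as it stands.
- The arm moves only by the tool send_rows, never from a script. Its argument "steps" is a list of rows, each an object with "dp": the shift along the tool's x, y, z in mm, a list of three; "roll": the turn about the tool's z in rad; "jaw": the opening in per cent of the stroke, from 0 (shut) to 100 (fully open). In form: [{"dp": [tx, ty, tz], "roll": roll, "jaw": jaw}, ...]. A call has 1 to 5 rows; each row is the pose to reach, as a shift and turn from the pose commanded when the call began, along the tool's axes at that moment; what a row does not reach only later rows make up. A row lasts 1/8 s, in which the tool goes at most 62.5 mm and 10.7 degrees, less where a joint would pass 70% of its speed; a pose out of reach is approached as far as the arm can. A call with a gripper value outside its range is refused whole. The fingers move at their own pace and stop on an object; "newtons" is the grip in N (left out, the last holds). Time passes only in rows, so rows that repeat a pose let the fingers close. It gives the time, the measured TCP pose, the force, the opening and the grip force at its end, in the units of the state.
- r.get_state(): the state, without advancing time (a new reading comes with each control period).
- r.capture(name): name is "side" or "top"; returns a dict with "image" (420x560x3 uint8, blue, green, red), "K" (3x3 intrinsics, pixels), "rvec" (rotation vector, rad) and "tvec" (3), from world to camera coordinates, as OpenCV has them. Camera axes: x right, y down, z forward; pixel columns grow to the right and rows downward; lengths in m; the calibration is good to about 2 mm. A picture is of the moment at which its call begins. There is no depth.
- r.close_job(): hands the job in; it is judged then, once.
The state is a dict: "time_s": time; "joints": joint angles; "qd": joint speeds; "joint_torque": joint torques, N m; "tcp_pos": TCP position; "eef_rot": TCP orientation; "contact_force": force on the tool from outside, world axes, zero at the start; "moment": the same for the moment, N m; "gripper_width": finger opening in m; "gripper_force": force on a finger pad.
Only numpy, scipy, OpenCV 4.12 (cv2) and the standard library are available. Lean on these libraries where they do the work, as an engineer would, in place of code of your own. Each camera call takes 0.05 s, during which the arm holds its last target. There are 200 camera calls.

## Working session

There is one attempt and no reset: what is moved stays moved. The work goes in short steps, Python scripts to look and compute and a tool call to move; the robot and the scene stay as the last step left them, time stands still between calls to the robot, and variables do not carry over. Pictures are saved under pics/ and viewed, at most 10 in all, crops included, and the job is handed in when it is done.

Besides the shell and the picture viewer there is one more tool, called as name([rows], argument=value, ...), one row to a line, values as JSON. send_rows: Moves the arm, as the interface text tells. Its arguments: {"type":"object","properties":{"steps":{"type":"array","items":{"type":"object","properties":{"dp":{"type":"array","items":{"type":"number"}},"roll":{"type":"number"},"jaw":{"type":"number"}}}},"newtons":{"type":"number"}},"required":["steps"]}

```bash
mkdir -p pics
python3 - <<'E'
from plant import r
import cv2,numpy as np
for n in("side","top"):
    c=r.capture(n);cv2.imwrite(f"pics/{n}0.png",cv2.resize(c["image"],(784,588)))
    np.savez(f"{n}.npz",**{k:np.array(c[k]) for k in("K","rvec","tvec")})
    R=cv2.Rodrigues(np.array(c["rvec"]))[0];print(n,-R.T@np.array(c["tvec"]).ravel(),R[2],c["K"])
print(r.get_state())
E
```

```text
side [-0.00678416 -0.65976041  0.9946466 ] [ 0.36935918  0.65848118 -0.65572581] [[493.0246251    0.         278.53479008]
 [  0.         493.0246251  203.66864951]
 [  0.           0.           1.        ]]
top [0.33059154 0.22751535 0.96012394] [ 0.18832031 -0.01908479 -0.98192221] [[378.86061537   0.         284.11455895]
 [  0.         378.86061537 203.81344903]
 [  0.           0.           1.        ]]
{'time_s': 0.1, 'joints': array([ 9.14499538e+01,  2.05855397e+01,  6.39757826e-01, -1.96673245e-02,
       -7.01364618e+01, -1.65062259e+01]), 'qd': array([ 0.06663646, -0.08417974,  0.11824606,  0.08202934,  0.05654013,
       -0.0936846 ]), 'joint_torque': array([-1.14977578e-03, -5.84166741e+01,  2.93750274e+01,  7.01546699e+00,
        1.01659991e-02, -5.35720562e-05]), 'tcp_pos': array([0.17524632, 0.65137003, 0.20833613]), 'eef_rot': array([ 1.79915892e+02, -5.64161647e-03, -1.50629638e+01]), 'contact_force': array([ 0.0542432 , -0.57902826,  0.012255  ]), 'moment': array([ 0.00384586,  0.0272414 , -0.01023637]), 'gripper_force': 0.0, 'gripper_width': 0.08784028561047395}
```

View pics/side0.png

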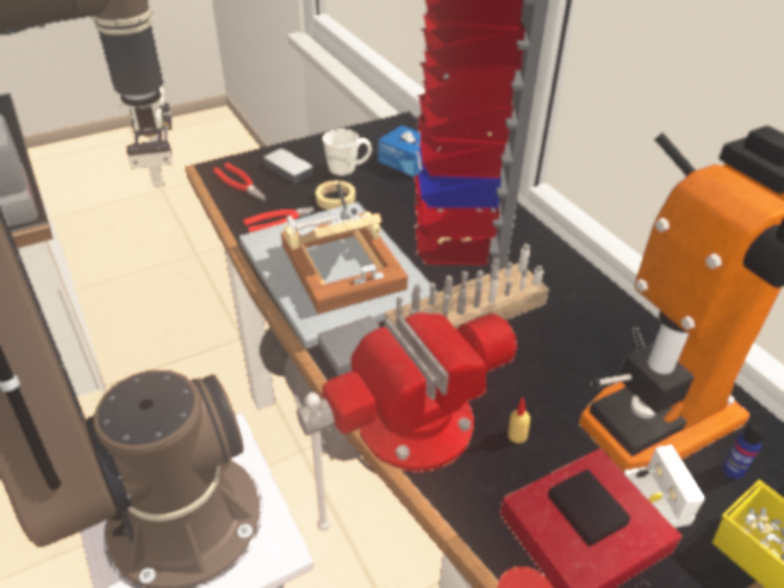

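View pics/top0.png

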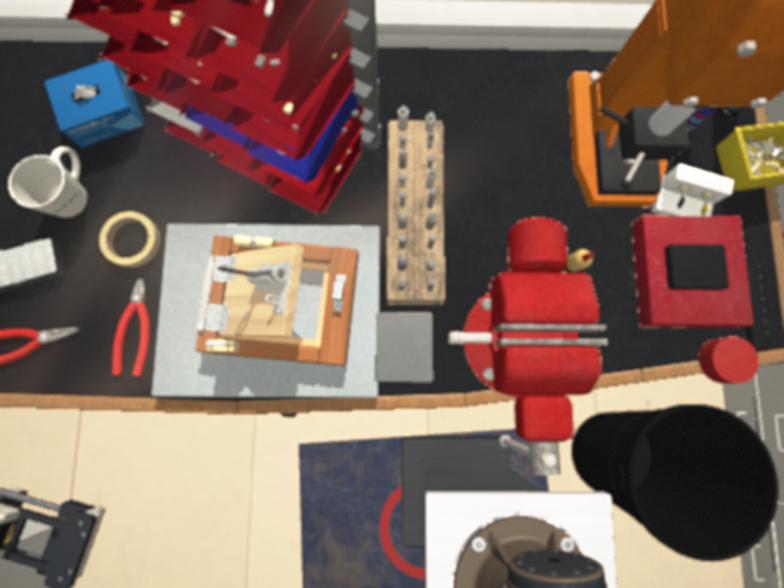

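The side view shows the frame at about (345,255) of 784 px and the half-open hatch edge-on. The top view shows the frame's corners near (212,235), (357,248), (348,362) and (197,352). Next I'll zoom in on both.

Run:
```python
from plant import r
import cv2,numpy as np
ims={n:r.capture(n)["image"] for n in("side","top")}
t=cv2.resize(ims["top"][160:265,135:265],None,fx=6,fy=5.7 if 0 else 5.6,interpolation=cv2.INTER_CUBIC) if 0 else cv2.resize(ims["top"][163:263,135:265],(780,600),interpolation=cv2.INTER_CUBIC)
s=cv2.resize(ims["side"][125:225,170:300],(780,600),interpolation=cv2.INTER_CUBIC)
cv2.imwrite("pics/tz.png",t);cv2.imwrite("pics/sz.png",s)
```

```text
(no output)
```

View pics/tz.png

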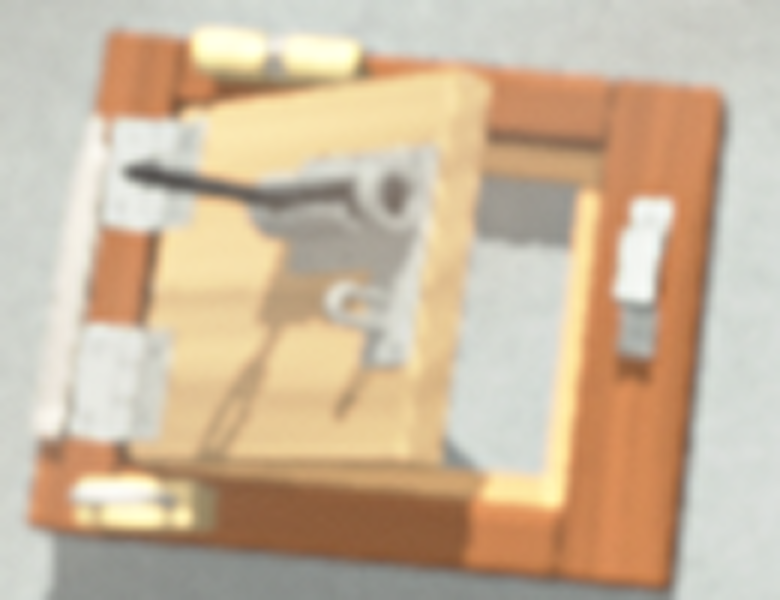

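View pics/sz.png

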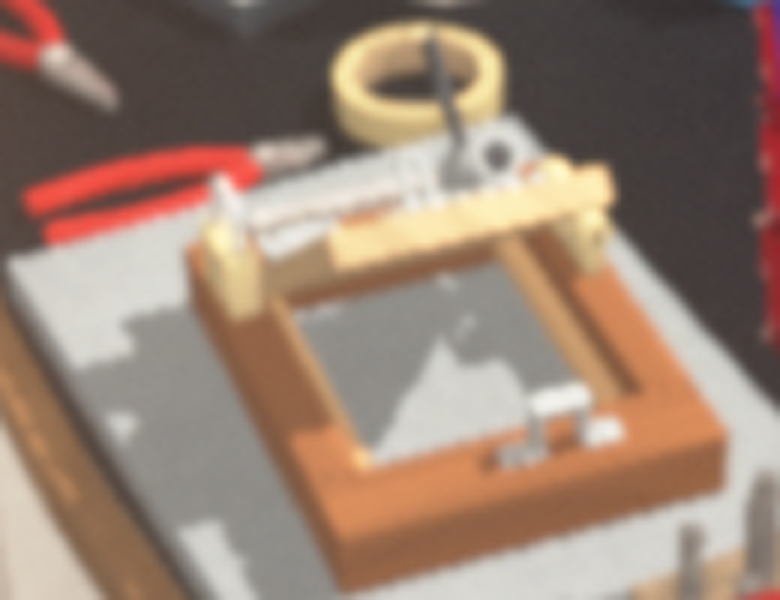

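```bash
cat > fit.py <<'E'
import numpy as np,cv2
from scipy.optimize import least_squares
C={n:dict(np.load(n+".npz")) for n in("side","top")}
OFF={"top":(135,163),"side":(170,125)}
def H(p,th): # hatch rotation about axis y90 z42 (free edge rises)
    x,y,z=p;c,s=np.cos(th),np.sin(th);dy,dz=y-90,z-42
    return np.array([x,90+c*dy+s*dz,42-s*dy+c*dz])
def W(p,q):
    c,s=np.cos(q[2]),np.sin(q[2])
    return np.array([q[0]+(c*p[0]-s*p[1])/1e3,q[1]+(s*p[0]+c*p[1])/1e3,q[3]+p[2]/1e3])
def proj(n,P):
    c=C[n];return cv2.projectPoints(P.reshape(1,3),c["rvec"],c["tvec"],c["K"],None)[0].ravel()
F=lambda *p:lambda q:np.array(p,float)
B=lambda *p:lambda q:H(p,q[4])
HT=lambda q:H((20,-21-q[5],125),q[4])
obs=[("top",F(101,125,40),110,30),("top",F(101,-125,40),722,90),("top",F(-101,-125,40),670,580),("top",F(-101,125,40),30,525),
("top",F(20,-105,70),645,250),("top",B(70,-80,22),490,85),("top",B(-70,-80,22),445,462),("top",B(-70,-80,40),408,460),("top",HT,130,172),
("side",F(-101,-125,40),340,545),("side",F(-101,-125,0),345,592),("side",F(101,-125,40),725,435),("side",F(101,-125,0),722,488),("side",F(-101,125,40),192,255),("side",F(20,-105,70),560,397),
("side",B(70,-80,40),612,165),("side",B(70,-80,22),612,203),("side",B(-70,-80,40),330,235),("side",B(-70,-80,22),335,270),("side",HT,430,35)]
def res(q):
    return np.array([proj(n,W(f(q),q))-(np.array([u,v])/6+OFF[n]) for n,f,u,v in obs]).ravel()
if __name__=="__main__":
    s=least_squares(res,[.5,.45,0,.028,.5,3],loss="soft_l1",x_scale=[.1,.1,.1,.01,.1,10])
    q=s.x;print(q);print((res(q).reshape(-1,2)*6).round(0).tolist());np.save("q.npy",q)
    for n,p in dict(corner=H((-54,-60,40),q[4]),lip=H((20,-21-q[5],113),q[4]),lip0=(20,-21,113),lip1=(20,-66,113),lock=(-37,-65,56),keeper=(20,-105,56),staple=(-19,-65,68)).items():print(n,W(p,q).round(4))
E
python3 fit.py
```

```text
[ 0.47656308  0.41399814 -0.08287235  0.02443105  0.71343875 -0.99063094]
[[-3.0, 1.0], [-1.0, -3.0], [-3.0, 8.0], [-3.0, 5.0], [-2.0, 15.0], [5.0, -3.0], [1.0, 6.0], [-3.0, 2.0], [-1.0, -8.0], [1.0, -3.0], [1.0, 13.0], [9.0, -2.0], [10.0, 6.0], [-10.0, -8.0], [4.0, 6.0], [-5.0, 0.0], [5.0, -1.0], [0.0, -2.0], [5.0, 1.0], [3.0, 2.0]]
corner [0.4207 0.3938 0.1631]
lip [0.5009 0.4654 0.1921]
lip0 [0.4948 0.3914 0.1374]
lip1 [0.491  0.3466 0.1374]
lock [0.4343 0.3523 0.0804]
keeper [0.4878 0.3077 0.0804]
staple [0.4522 0.3508 0.0924]
```

The fit is consistent: hatch at 0.71 rad, bolt about 0, and residuals of roughly 1 px. Next I'll write a helper that turns a frame target for the fingertips into tool shifts.

```bash
cat > go.py <<'E'
import sys,numpy as np
from scipy.spatial.transform import Rotation as Ro
from plant import r
from fit import W
q=np.load("q.npy")
def here():
    s=r.get_state();R=Ro.from_euler("xyz",s["eef_rot"],degrees=True)
    return s,np.array(s["tcp_pos"]),R
s,p,R=here()
tip=p+R.apply([0,0,.014]); c,d=np.cos(q[2]),np.sin(q[2]);v=(tip-[q[0],q[1],q[3]])*1e3
print("t",s["time_s"],"tip frame",np.round([c*v[0]+d*v[1],-d*v[0]+c*v[1],v[2]],1),"yaw",s["eef_rot"][2],"F",np.round(s["contact_force"],1),"w",s["gripper_width"])
for a in sys.argv[1:]:
    t=W(np.array(eval(a),float),q)-[0,0,-.014]
    print(a,"dp",np.round(R.inv().apply(t-p)*1e3,1),"roll",-np.radians(np.degrees(q[2])-s["eef_rot"][2]).round(3))
E
python3 - <<'E'
import numpy as np
q=np.load("q.npy");q[3]=.0265;np.save("q.npy",q)
E
python3 go.py "-54,-15,185"
```

```text
t 0.2 tip frame [-319.9  211.8  168.1] yaw -15.059397637651418 F [-0.7  0.1 -1. ] w 0.08738303411389775
-54,-15,185 dp [302.2 175.5 -16.7] roll -0.18
```

send_rows([
  {"dp": [50, 29, -17], "roll": 0, "jaw": 0},
  {"dp": [100, 58, -17], "roll": -0.06, "jaw": 0},
  {"dp": [150, 87, -17], "roll": -0.12, "jaw": 0},
  {"dp": [200, 116, -17], "roll": -0.18, "jaw": 0},
  {"dp": [250, 145, -17], "roll": -0.18, "jaw": 0},
])

```text
time_s: 0.82
tcp_pos: [0.3801, 0.4453, 0.2263]
eef_rot: [-180.0, -0.0, -4.7]
contact_force: [1.9, -0.0, -0.1]
gripper_width: 0.0432
gripper_force: 0.0
```

```bash
python3 go.py "-54,-15,185"
```

```text
t 0.825 tip frame [-98.7  23.2 185.8] yaw -4.677860579641664 F [ 1.9 -0.  -0.1] w 0.043206315191558584
-54,-15,185 dp [44.7 38.3  0.8] roll 0.001
```

send_rows([
  {"dp": [45, 38, 0], "roll": 0, "jaw": 0},
  {"dp": [45, 38, 0], "roll": 0, "jaw": 0},
  {"dp": [45, 38, 0], "roll": 0, "jaw": 0},
  {"dp": [45, 38, 0], "roll": 0, "jaw": 0},
])

```text
time_s: 1.32
tcp_pos: [0.4202, 0.406, 0.2261]
eef_rot: [-180.0, 0.0, -4.7]
contact_force: [-0.2, 0.2, 0.1]
gripper_width: 0.004
gripper_force: 0.0
```

```bash
python3 go.py
python3 - <<'E'
from plant import r
import cv2,numpy as np
a=r.capture("side")["image"][85:225,170:300]
b=r.capture("top")["image"][123:263,135:265]
cv2.imwrite("pics/c1.png",cv2.resize(np.hstack([a,b]),(780,420),interpolation=cv2.INTER_CUBIC))
E
```

```text
t 1.325 tip frame [-55.5 -12.6 185.6] yaw -4.6768298604351095 F [-0.2  0.2  0.1] w 0.003992864559477317
```

View pics/c1.png

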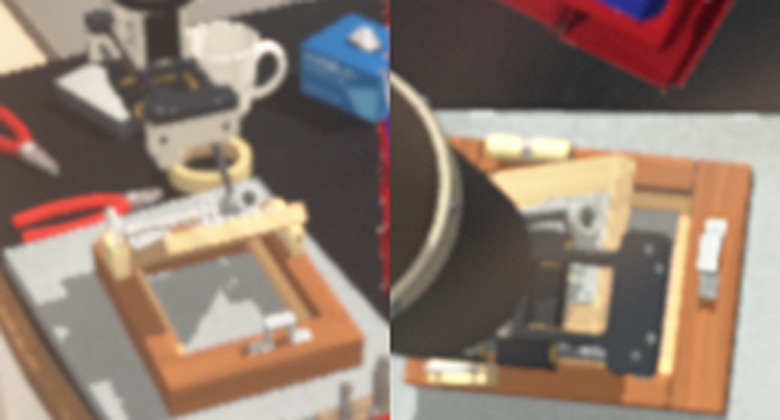

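The jaws are shut and the fingertips, at (165,165) in the side crop, stand above the near half of the hatch. The upright handle is clear at (225,165). I'll press down now.

send_rows([
  {"dp": [0, 2, 15], "roll": 0, "jaw": 0},
  {"dp": [0, 4, 30], "roll": 0, "jaw": 0},
  {"dp": [0, 5, 40], "roll": 0, "jaw": 0},
  {"dp": [0, 7, 50], "roll": 0, "jaw": 0},
  {"dp": [0, 10, 60], "roll": 0, "jaw": 0},
])

```text
time_s: 2.05
tcp_pos: [0.42, 0.3951, 0.1654]
eef_rot: [180.0, -0.0, -4.7]
contact_force: [-1.0, -0.5, 0.1]
gripper_width: 0.0006
gripper_force: 0.0
```

send_rows([
  {"dp": [0, 4, 10], "roll": 0, "jaw": 0},
  {"dp": [0, 8, 20], "roll": 0, "jaw": 0},
  {"dp": [0, 12, 30], "roll": 0, "jaw": 0},
  {"dp": [0, 16, 40], "roll": 0, "jaw": 0},
  {"dp": [0, 20, 50], "roll": 0, "jaw": 0},
])

```text
time_s: 2.68
tcp_pos: [0.4189, 0.3753, 0.1166]
eef_rot: [-179.9, -0.1, -4.7]
contact_force: [0.7, -1.8, 5.6]
gripper_width: 0.0005
gripper_force: 2.2
```

```bash
python3 go.py
```

```text
t 2.675 tip frame [-54.2 -43.4  76.1] yaw -4.725334367955645 F [ 0.7 -1.8  5.6] w 0.0005048413425102042
```

send_rows([
  {"dp": [0, 2, 10], "roll": 0, "jaw": 0},
  {"dp": [0, 4, 20], "roll": 0, "jaw": 0},
  {"dp": [0, 5, 28], "roll": 0, "jaw": 0},
  {"dp": [0, 5, 32], "roll": 0, "jaw": 0},
])

```text
time_s: 3.18
tcp_pos: [0.418, 0.37, 0.0839]
eef_rot: [180.0, -0.0, -4.8]
contact_force: [-0.7, -2.3, 3.9]
gripper_width: 0.0002
gripper_force: 1.7
```

send_rows([
  {"dp": [0, 0, 2], "roll": 0, "jaw": 0},
  {"dp": [0, 0, 4], "roll": 0, "jaw": 0},
])

```text
time_s: 3.42
tcp_pos: [0.4179, 0.3704, 0.0802]
eef_rot: [-180.0, -0.0, -4.7]
contact_force: [0.5, -1.3, 3.0]
gripper_width: 0.0003
gripper_force: 1.6
```

```bash
python3 go.py
```

```text
t 3.425 tip frame [-54.8 -48.3  39.7] yaw -4.741890159784175 F [ 0.5 -1.3  3. ] w 0.0002568639593804351
```

Not at the stop yet, so I'll keep pressing gently.

send_rows([
  {"dp": [0, 0, 1.5], "roll": 0, "jaw": 0},
  {"dp": [0, 0, 3], "roll": 0, "jaw": 0},
])

```text
time_s: 3.68
tcp_pos: [0.4179, 0.3704, 0.0772]
eef_rot: [-180.0, -0.0, -4.7]
contact_force: [0.3, -2.2, 3.6]
gripper_width: 0.0004
gripper_force: 1.6
```

send_rows([
  {"dp": [0, 0, 1.5], "roll": 0, "jaw": 0},
  {"dp": [0, 0, 1.5], "roll": 0, "jaw": 0},
])

```text
time_s: 3.92
tcp_pos: [0.4179, 0.3705, 0.0754]
eef_rot: [-180.0, 0.0, -4.7]
contact_force: [0.5, -0.2, 1.5]
gripper_width: 0.0004
gripper_force: 0.4
```

```bash
python3 go.py
python3 - <<'E'
from plant import r
import cv2,numpy as np
a=r.capture("side")["image"][105:225,170:300]
b=r.capture("top")["image"][143:263,135:265]
cv2.imwrite("pics/c2.png",cv2.resize(np.hstack([a,b]),(800,369),interpolation=cv2.INTER_CUBIC))
E
```

```text
t 3.925 tip frame [-54.9 -48.2  34.9] yaw -4.748541279175278 F [ 0.5 -0.2  1.5] w 0.0003994780922211385
```

View pics/c2.png

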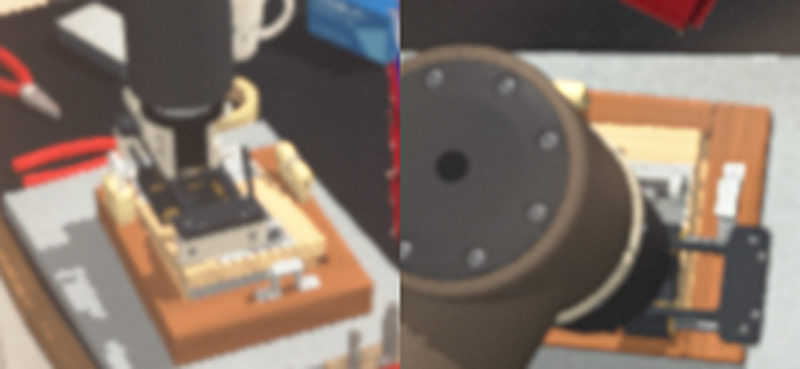

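The side crop shows the hatch nearly down, its free edge at (185,270) to (325,240), but apparently not flush. I'll overlay the model and the TCP to check.

```bash
cat > ov.py <<'E'
import sys,numpy as np,cv2
from plant import r
from fit import *
q=np.load("q.npy");ths=[float(a) for a in sys.argv[2:]]
from scipy.spatial.transform import Rotation as Ro
s=r.get_state();R=Ro.from_euler("xyz",s["eef_rot"],degrees=True)
tip=s["tcp_pos"]+R.apply([0,0,.014])
k=6;im=[]
x0,y0=190,115
a=cv2.resize(r.capture("side")["image"][y0:y0+100,x0:x0+130],None,fx=k,fy=k,interpolation=cv2.INTER_CUBIC)
px=lambda P:tuple(int(v) for v in ((proj("side",P)-[x0,y0])*k+k/2))
def poly(pts,col):
    for i in range(len(pts)):cv2.line(a,px(pts[i]),px(pts[(i+1)%len(pts)]),col,1)
poly([W(p,q) for p in[(101,125,40),(101,-125,40),(-101,-125,40),(-101,125,40)]],(255,0,0))
for th,c in zip(ths,[(0,255,0),(0,255,255),(255,0,255)]):
    poly([W(H(p,th),q) for p in[(70,88,40),(70,-80,40),(-70,-80,40),(-70,88,40)]],c)
for w in(-1,1):
    poly([tip+R.apply([.0095*i,.021*j,0]) for i,j in((-1,-1),(-1,1),(1,1),(1,-1))],(0,0,255))
cv2.imwrite(sys.argv[1],a)
E
python3 ov.py pics/o1.png 0 0.1 0.2
```

```text
(no output)
```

View pics/o1.png

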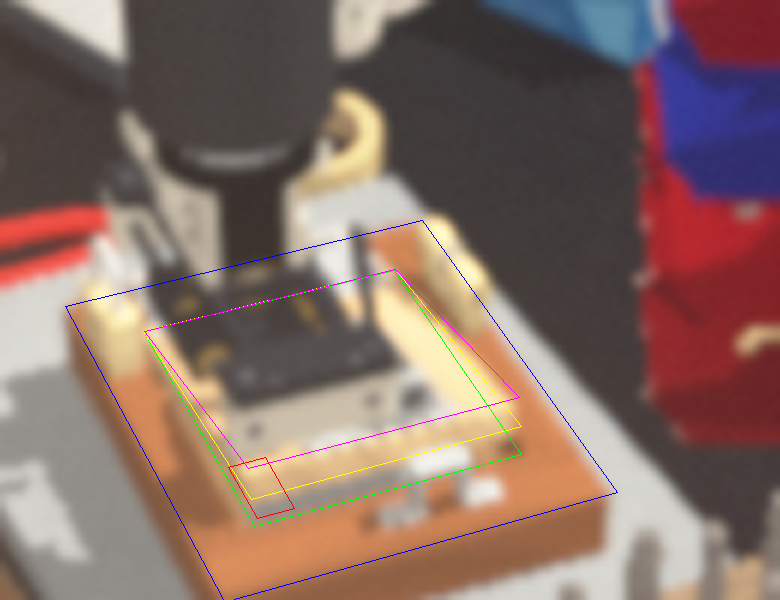

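send_rows([
  {"dp": [0, 0, -15], "roll": 0, "jaw": 0},
  {"dp": [0, 0, -40], "roll": 0, "jaw": 0},
  {"dp": [0, 0, -80], "roll": 0, "jaw": 0},
  {"dp": [0, 0, -100], "roll": 0, "jaw": 0},
  {"dp": [0, 0, -100], "roll": 0, "jaw": 0},
])

```text
time_s: 4.7
tcp_pos: [0.4187, 0.3716, 0.1786]
eef_rot: [-179.8, -0.1, -4.7]
contact_force: [0.2, 0.4, -0.5]
gripper_width: 0.0006
gripper_force: 0.0
```

```bash
python3 go.py; sed -i 's/x0,y0=190,115/x0,y0=180,105/' ov.py; python3 ov.py pics/o2.png 0 0.15
```

```text
t 4.7 tip frame [-54.2 -47.  138.1] yaw -4.727340542722436 F [ 0.2  0.4 -0.5] w 0.0005634256173881883
```

View pics/o2.png

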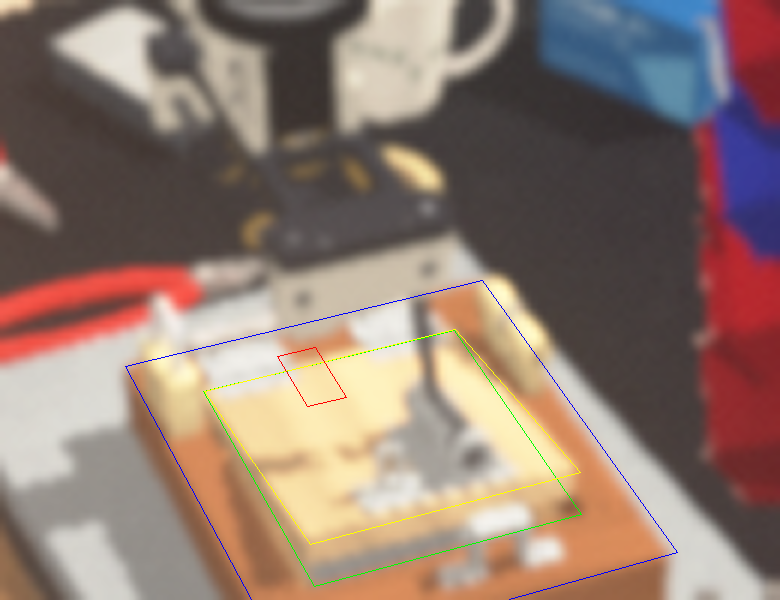

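The hatch now stands at about 0.15 rad with the handle upright. The red quad is where I computed the tips, and no finger shows there, so my tip height is off. I'll check where the gripper body should project.

Run:
```python
import numpy as np
from plant import r
from fit import *
from scipy.spatial.transform import Rotation as Ro
s=r.get_state();R=Ro.from_euler("xyz",s["eef_rot"],degrees=True);p=np.array(s["tcp_pos"])
print(s["joints"].round(2),p)
for n in("side","top"):
  for nm,o in dict(tip=(0,0,14),tcp=(0,0,0),b_rn=(-39,96,-52),b_rf=(39,96,-52),b_ln=(-39,-96,-52),c_rn=(-96,39,-52),c_rf=(96,39,-52)).items():
    u=proj(n,p+R.apply(np.array(o)/1e3));print(n,nm,u.round(1),((u-[180,105])*6).round(0) if n=="side" else "")
```

```text
[ 6.164e+01  1.095e+01 -1.695e+01 -1.000e-02 -6.195e+01  2.362e+01] [0.41809487 0.37089276 0.1770158 ]
side tip [231.4 167.9] [308. 378.]
side tcp [231.2 163.9] [307. 353.]
side b_rn [228.5 171.7] [291. 400.]
side b_rf [256.8 164.6] [461. 358.]
side b_ln [205.6 133.5] [154. 171.]
side c_rn [200.4 164.6] [122. 358.]
side c_rf [268.4 148.2] [530. 259.]
top tip [208.4 233.6] 
top tcp [207.2 232.9] 
top b_rn [249.8 254.6] 
top b_rf [254.  214.5] 
top b_ln [149.7 245.5] 
top c_rn [216.5 282.2] 
top c_rf [228.3 183.6]
```

Run:
```python
import numpy as np,cv2
from fit import *
from scipy.spatial.transform import Rotation as Ro
R=Ro.from_euler("xyz",[179.92,0,-15.06],degrees=True);p=np.array([.1752,.6514,.2083])
for nm,o in dict(tipR=(0,54,14),tipL=(0,-54,14),tcp=(0,0,0),bR=(0,54,-52),b_rn=(-39,96,-52),b_rf=(39,96,-52)).items():
    print(nm,(proj("side",p+R.apply(np.array(o)/1e3))*1.4).round(0),(proj("top",p+R.apply(np.array(o)/1e3))*1.4).round(0))
i=cv2.imread("pics/side0.png")[80:220,90:210]
cv2.imwrite("pics/s0z.png",cv2.resize(i,None,fx=4,fy=4,interpolation=cv2.INTER_CUBIC))
```

```text
tipR [163. 199.] [109. 514.]
tipL [163. 171.] [ 33. 491.]
tcp [161. 179.] [ 65. 505.]
bR [156. 171.] [ 81. 526.]
b_rn [135. 184.] [102. 569.]
b_rf [176. 180.] [125. 503.]
```

View pics/s0z.png

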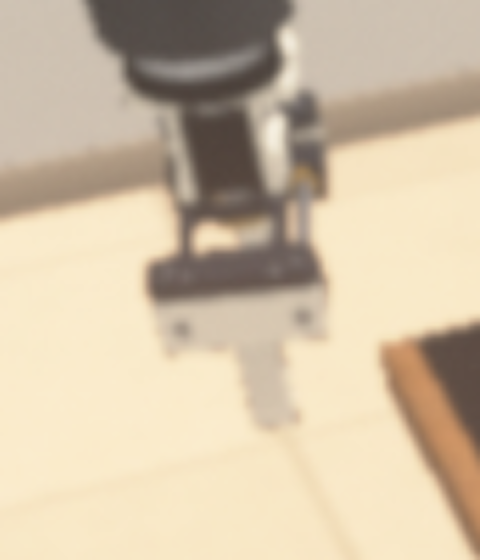

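The finger in the start picture ends near (159,186), about 12 px above the prediction, so the real hand sits higher than I computed. I'll triangulate the body plate's corners from the two earlier views.

```bash
cat > tri.py <<'E'
from fit import *
def tri(us,ut):
    f=lambda P:np.r_[proj("side",P)-us,proj("top",P)-ut]
    s=least_squares(f,[.45,.35,.1]);return s.x,s.fun
E
python3 - <<'E'
from tri import *
from scipy.spatial.transform import Rotation as Ro
R=Ro.from_euler("xyz",[180,0,-4.75],degrees=True);p=np.array([.4179,.3705,.0754])
for us,ut in[((230,182.5),(251.7,257.4)),((256.7,174.2),(254.6,218.4))]:
    P,e=tri(np.array(us),np.array(ut));print(P.round(4),e.round(1),(R.inv().apply(P-p)*1e3).round(1))
E
```

```text
[0.3693 0.2762 0.1954] [-1.2  0.1  0.3 -0.8] [ -40.6   98.  -120. ]
[0.4468 0.2722 0.1975] [-0.5  0.1  0.1 -0.4] [  36.9   95.5 -122.1]
```

Laterally the plate matches the text exactly (±39 in x, 96 in y), so only the tool-z length is off. The real tips are about 26 mm higher than I assumed. I'll press on to the stop and calibrate by touch.

send_rows([
  {"dp": [0, 0, 40], "roll": 0, "jaw": 0},
  {"dp": [0, 0, 75], "roll": 0, "jaw": 0},
  {"dp": [0, 0, 95], "roll": 0, "jaw": 0},
  {"dp": [0, 0, 104], "roll": 0, "jaw": 0},
  {"dp": [0, 0, 108], "roll": 0, "jaw": 0},
])

```text
time_s: 5.38
tcp_pos: [0.4177, 0.3699, 0.0674]
eef_rot: [179.9, 0.0, -4.7]
contact_force: [-1.1, -2.2, 4.2]
gripper_width: 0.0004
gripper_force: 1.7
```

send_rows([
  {"dp": [0, 0, 2], "roll": 0, "jaw": 0},
  {"dp": [0, 0, 4], "roll": 0, "jaw": 0},
  {"dp": [0, 0, 6], "roll": 0, "jaw": 0},
  {"dp": [0, 0, 8], "roll": 0, "jaw": 0},
])

```text
time_s: 5.88
tcp_pos: [0.4181, 0.3704, 0.0598]
eef_rot: [-180.0, -0.0, -4.7]
contact_force: [-0.2, -2.9, 4.1]
gripper_width: 0.0005
gripper_force: 1.6
```

send_rows([
  {"dp": [0, 0, 2], "roll": 0, "jaw": 0},
  {"dp": [0, 0, 4], "roll": 0, "jaw": 0},
  {"dp": [0, 0, 5], "roll": 0, "jaw": 0},
])

```text
time_s: 6.25
tcp_pos: [0.418, 0.3704, 0.0545]
eef_rot: [180.0, -0.0, -4.7]
contact_force: [-0.1, -1.7, 4.1]
gripper_width: 0.0002
gripper_force: 1.6
```

send_rows([
  {"dp": [0, 0, 1], "roll": 0, "jaw": 0},
  {"dp": [0, 0, 2], "roll": 0, "jaw": 0},
])

```text
time_s: 6.5
tcp_pos: [0.418, 0.3704, 0.0526]
eef_rot: [-180.0, -0.0, -4.7]
contact_force: [0.4, -1.9, 3.8]
gripper_width: 0.0008
gripper_force: 1.6
```

send_rows([
  {"dp": [0, 0, 1], "roll": 0, "jaw": 0},
  {"dp": [0, 0, 2], "roll": 0, "jaw": 0},
])

```text
time_s: 6.75
tcp_pos: [0.418, 0.3704, 0.0508]
eef_rot: [-180.0, -0.0, -4.7]
contact_force: [-1.7, -3.4, 13.0]
gripper_width: 0.0007
gripper_force: 6.4
```

send_rows([
  {"dp": [0, 0, 1], "roll": 0, "jaw": 0},
  {"dp": [0, 0, 1], "roll": 0, "jaw": 0},
])

```text
time_s: 7.0
tcp_pos: [0.418, 0.3705, 0.0508]
eef_rot: [-180.0, -0.0, -4.7]
contact_force: [-2.7, -4.8, 13.2]
gripper_width: 0.0001
gripper_force: 6.8
```

send_rows([
  {"dp": [0, 0, -30], "roll": 0, "jaw": 0},
  {"dp": [0, 0, -80], "roll": 0, "jaw": 0},
  {"dp": [-10, 0, -140], "roll": 0, "jaw": 0},
  {"dp": [-40, -40, -170], "roll": 0, "jaw": 0},
  {"dp": [-40, -40, -170], "roll": 0, "jaw": 0},
])

```text
time_s: 7.62
tcp_pos: [0.3809, 0.4175, 0.2226]
eef_rot: [-179.6, -0.1, -4.6]
contact_force: [-0.9, 0.0, -0.8]
gripper_width: 0.0006
gripper_force: 0.0
```

```bash
sed -i 's/,(0,0,255))/,(0,0,255)) if 0 else None/' ov.py; python3 ov.py pics/o3.png 0 0.05; python3 go.py
```

```text
t 7.675 tip frame [-95.7  -6.4 180. ] yaw -4.628872558868886 F [ 0.2 -1.2 -0.8] w 9.203171247052996e-05
```

View pics/o3.png

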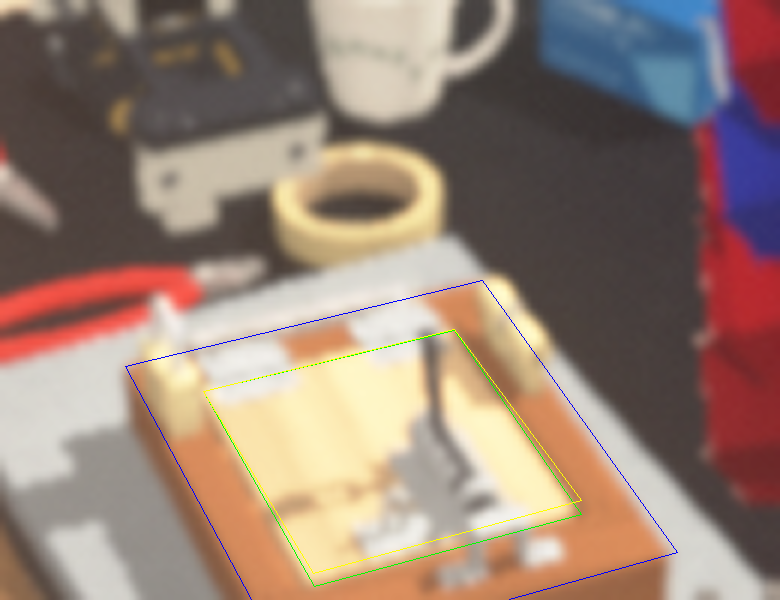

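The hatch is flush with the green (shut) outline. The handle is upright with its top at (430,335), and the closed fingertips end near (193,230). I'll check both against the model.

Run:
```python
from fit import *
from plant import r
from scipy.spatial.transform import Rotation as Ro
q=np.load("q.npy");z=lambda P:((proj("side",P)-[180,105])*6).round(0)
for b in(0,6):print("handle top",b,z(W(np.array([20,-21-b,125]),q)))
s=r.get_state();R=Ro.from_euler("xyz",s["eef_rot"],degrees=True);p=np.array(s["tcp_pos"])
for h in(14,0,-12,-17):print(h,[z(p+R.apply(np.array([i,21,h])/1e3)).tolist() for i in(-9.5,9.5)])
```

```text
handle top 0 [437. 330.]
handle top 6 [441. 337.]
14 [[184.0, 302.0], [224.0, 293.0]]
0 [[182.0, 277.0], [222.0, 268.0]]
-12 [[180.0, 255.0], [220.0, 246.0]]
-17 [[179.0, 246.0], [219.0, 237.0]]
```

```bash
sed -i 's/\[0,0,\.014\]/[0,0,-.0157]/; s/-\[0,0,-\.014\]/-[0,0,.0157]/' go.py; python3 go.py "19,35,160" "19,35,100" "19,12,100"
```

```text
t 7.675 tip frame [-95.7  -6.5 209.7] yaw -4.628872558868886 F [ 0.2 -1.2 -0.8] w 9.203171247052996e-05
19,35,160 dp [114.8 -41.1  49.9] roll 0.002
19,35,100 dp [114.8 -40.9 109.9] roll 0.002
19,12,100 dp [114.7 -17.9 109.8] roll 0.002
```

send_rows([
  {"dp": [50, -41, 20], "roll": 0, "jaw": 0},
  {"dp": [100, -41, 45], "roll": 0, "jaw": 0},
  {"dp": [115, -41, 70], "roll": 0, "jaw": 0},
  {"dp": [115, -41, 110], "roll": 0, "jaw": 0},
  {"dp": [115, -41, 110], "roll": 0, "jaw": 0},
])

```text
time_s: 8.3
tcp_pos: [0.4978, 0.4418, 0.1047]
eef_rot: [179.6, 0.3, -4.8]
contact_force: [-0.6, -0.1, 1.1]
gripper_width: 0.0002
gripper_force: 0.0
```

```bash
python3 go.py "19,12,100"
```

```text
t 8.3 tip frame [19.  29.6 93.9] yaw -4.842401165086863 F [-0.6 -0.1  1.1] w 0.00020776381662562058
19,12,100 dp [ 0.1 17.5 -5.9] roll -0.002
```

send_rows([
  {"dp": [0, 8, 0], "roll": 0, "jaw": 0},
  {"dp": [0, 16, 0], "roll": 0, "jaw": 0},
  {"dp": [0, 24, 0], "roll": 0, "jaw": 0},
  {"dp": [0, 32, 0], "roll": 0, "jaw": 0},
  {"dp": [0, 40, 0], "roll": 0, "jaw": 0},
])

```text
time_s: 8.93
tcp_pos: [0.4965, 0.4058, 0.1108]
eef_rot: [-179.8, -0.1, -4.7]
contact_force: [-0.8, 4.2, 3.3]
gripper_width: 0.0003
gripper_force: 2.2
```

```bash
python3 go.py "19,-30,100"
```

```text
t 8.925 tip frame [ 20.5  -6.5 100. ] yaw -4.713964850121046 F [-0.8  4.2  3.3] w 0.000330933929088102
19,-30,100 dp [-1.5 23.5 -0.1] roll 0.001
```

send_rows([
  {"dp": [0, 6, 0], "roll": 0, "jaw": 0},
  {"dp": [0, 12, 0], "roll": 0, "jaw": 0},
  {"dp": [0, 18, 0], "roll": 0, "jaw": 0},
  {"dp": [0, 22, 0], "roll": 0, "jaw": 0},
])

```text
time_s: 9.43
tcp_pos: [0.4945, 0.3828, 0.1098]
eef_rot: [-180.0, -0.0, -4.7]
contact_force: [-0.4, 3.5, 3.9]
gripper_width: 0.0003
gripper_force: 2.2
```

send_rows([
  {"dp": [0, 3, 0], "roll": 0, "jaw": 0},
  {"dp": [0, 6, 0], "roll": 0, "jaw": 0},
])

```text
time_s: 9.68
tcp_pos: [0.4939, 0.377, 0.1097]
eef_rot: [-180.0, -0.0, -4.7]
contact_force: [0.9, 3.6, 5.1]
gripper_width: 0.0005
gripper_force: 2.2
```

```bash
python3 go.py "19,-30,100"
```

```text
t 9.675 tip frame [ 20.3 -35.5  98.9] yaw -4.743398774894261 F [0.9 3.6 5.1] w 0.0004975998898877499
19,-30,100 dp [-1.3 -5.5 -1.1] roll 0.0
```

send_rows([
  {"dp": [0, 2, 0], "roll": 0, "jaw": 0},
  {"dp": [0, 4, 0], "roll": 0, "jaw": 0},
])

```text
time_s: 9.93
tcp_pos: [0.4939, 0.3751, 0.1099]
eef_rot: [-179.8, -0.1, -4.7]
contact_force: [-0.4, 11.9, 1.6]
gripper_width: 0.0004
gripper_force: 6.1
```

send_rows([
  {"dp": [0, 2, 0], "roll": 0, "jaw": 0},
  {"dp": [0, 4, 0], "roll": 0, "jaw": 0},
])

```text
time_s: 10.18
tcp_pos: [0.4943, 0.3741, 0.1103]
eef_rot: [-179.5, -0.2, -4.7]
contact_force: [0.8, 21.8, -2.2]
gripper_width: 0.0007
gripper_force: 10.1
```

```bash
python3 go.py
```

```text
t 10.175 tip frame [ 20.9 -38.4  99.5] yaw -4.697289996372816 F [ 0.8 21.8 -2.2] w 0.0007207943335617082
```

The bolt hit its stop at the expected place (fingers at frame y -38, 22 N). Now I'll back off, go over, and come down behind the handle on the far side.

send_rows([
  {"dp": [0, -20, 0], "roll": 0, "jaw": 0},
  {"dp": [0, -20, -40], "roll": 0, "jaw": 0},
  {"dp": [30, -20, -50], "roll": 0, "jaw": 0},
  {"dp": [40, -20, -50], "roll": 0, "jaw": 0},
  {"dp": [40, 10, -50], "roll": 0, "jaw": 0},
])

```text
time_s: 10.8
tcp_pos: [0.5316, 0.3552, 0.1571]
eef_rot: [179.8, 0.2, -4.8]
contact_force: [-0.8, -1.2, 0.3]
gripper_width: 0.0002
gripper_force: 0.0
```

```bash
python3 go.py "55,-66,150" "55,-66,102"
python3 - <<'E'
from fit import *
from plant import r
q=np.load("q.npy")
g=cv2.cvtColor(r.capture("side")["image"],cv2.COLOR_BGR2GRAY)
for b in(0,45):
  for h in(76,90,104,120):
    u=proj("side",W(np.array([20,-21-b,h]),q));c=u.round().astype(int);print(b,h,u.round(1),g[c[1],c[0]-7:c[0]+8])
E
```

```text
t 10.8 tip frame [ 59.8 -53.9 146.3] yaw -4.7549961534797465 F [-0.8 -1.2  0.3] w 0.00016424161938559292
55,-66,150 dp [-4.7 12.  -3.7] roll -0.0
55,-66,102 dp [-4.6 11.8 44.3] roll -0.0
0 76 [253.1 173.4] [241 239 235 230 230 233 234 233 225 183 127 115 169 221 232]
0 90 [253.  169.6] [240 239 238 239 239 239 240 239 229 182 120 109 140 170 178]
0 104 [252.9 165.8] [236 238 240 239 240 240 238 227 204 182 169 171 169 149 124]
0 120 [252.8 161.4] [226 230 231 231 227 219 206 203 199 180 151 129 123 126 132]
45 76 [258.9 182.1] [169 176 182 175 144 115 139 196 230 237 239 241 242 242 242]
45 90 [258.8 178.3] [194 186 171 150 120 109 155 216 237 242 243 243 242 241 234]
45 104 [258.7 174.4] [223 221 214 179 126 117 175 229 241 241 241 236 224 187 152]
45 120 [258.7 170. ] [240 239 229 182 120 109 140 170 178 167 143 123 113 116 132]
```

The handle's dark line is where bolt 45 mm and upright predict it, so step 2 is met. Now I'll turn the handle over.

send_rows([
  {"dp": [-5, 12, 0], "roll": 0, "jaw": 0},
  {"dp": [-5, 12, 25], "roll": 0, "jaw": 0},
  {"dp": [-5, 12, 46], "roll": 0, "jaw": 0},
  {"dp": [-15, 12, 46], "roll": 0, "jaw": 0},
  {"dp": [-25, 12, 46], "roll": 0, "jaw": 0},
])

```text
time_s: 11.48
tcp_pos: [0.5054, 0.346, 0.114]
eef_rot: [180.0, 0.0, -4.7]
contact_force: [0.4, 0.5, 1.6]
gripper_width: 0.0006
gripper_force: 0.0
```

```bash
python3 go.py
```

```text
t 11.475 tip frame [ 34.4 -65.3 103.2] yaw -4.732381966421131 F [0.4 0.5 1.6] w 0.0005869149964838468
```

send_rows([
  {"dp": [-17, 0, -1], "roll": 0, "jaw": 0},
  {"dp": [-33, 0, 1], "roll": 0, "jaw": 0},
  {"dp": [-49, 0, 9], "roll": 0, "jaw": 0},
  {"dp": [-59, 0, 17], "roll": 0, "jaw": 0},
])

```text
time_s: 11.98
tcp_pos: [0.4461, 0.351, 0.0964]
eef_rot: [-180.0, -0.0, -4.7]
contact_force: [0.3, 0.5, -0.3]
gripper_width: 0.0006
gripper_force: 0.4
```

```bash
python3 go.py "-33,-65,79" "-40,-65,72" "-44,-65,66" "-45,-65,60"
```

```text
t 11.975 tip frame [-25.1 -65.3  85.6] yaw -4.707898716924539 F [ 0.3  0.5 -0.3] w 0.000640013678686387
-33,-65,79 dp [-7.9 -0.3  6.6] roll 0.001
-40,-65,72 dp [-14.9  -0.3  13.6] roll 0.001
-44,-65,66 dp [-18.9  -0.3  19.6] roll 0.001
-45,-65,60 dp [-19.9  -0.3  25.6] roll 0.001
```

send_rows([
  {"dp": [-8, 0, 7], "roll": 0, "jaw": 0},
  {"dp": [-15, 0, 14], "roll": 0, "jaw": 0},
  {"dp": [-20, 0, 19], "roll": 0, "jaw": 0},
  {"dp": [-20, 0, 23], "roll": 0, "jaw": 0},
  {"dp": [-20, 0, 26], "roll": 0, "jaw": 0},
])

```text
time_s: 12.6
tcp_pos: [0.4274, 0.3524, 0.0704]
eef_rot: [180.0, 0.0, -4.7]
contact_force: [-2.3, -0.4, 5.0]
gripper_width: 0.0003
gripper_force: 2.4
```

```bash
python3 go.py
python3 - <<'E'
from fit import *
from plant import r
q=np.load("q.npy")
g=cv2.cvtColor(r.capture("side")["image"],cv2.COLOR_BGR2GRAY)
for h in(76,90,104,120):
    u=proj("side",W(np.array([20,-66,h]),q));c=u.round().astype(int);print(h,g[c[1],c[0]-7:c[0]+8])
E
```

```text
t 12.6 tip frame [-43.9 -65.4  59.6] yaw -4.74740418862221 F [-2.3 -0.4  5. ] w 0.0002900671292427576
76 [ 85  93 102 117 127 135 146 158 171 185 214 235 241 242 242]
90 [ 81  83  90  96  91  87  86  82  84 116 188 232 241 240 234]
104 [ 81  85  95 106 110 102 101 126 181 224 236 236 223 185 147]
120 [107 158 212 232 232 215 195 185 177 163 140 117 109 112 128]
```

Nearly down; I'll press to the stop and then lift off.

send_rows([
  {"dp": [0, 0, 2], "roll": 0, "jaw": 0},
  {"dp": [0, 0, 4], "roll": 0, "jaw": 0},
  {"dp": [0, 0, 4], "roll": 0, "jaw": 0},
])

```text
time_s: 13.02
tcp_pos: [0.4277, 0.3528, 0.0685]
eef_rot: [-180.0, -0.0, -4.7]
contact_force: [-7.9, -3.4, 18.9]
gripper_width: 0.0005
gripper_force: 9.2
```

send_rows([
  {"dp": [0, 0, -15], "roll": 0, "jaw": 0},
  {"dp": [0, 0, -60], "roll": 0, "jaw": 0},
  {"dp": [-20, 0, -120], "roll": 0, "jaw": 0},
  {"dp": [-50, -50, -160], "roll": 0, "jaw": 0},
  {"dp": [-50, -50, -160], "roll": 0, "jaw": 0},
])

```text
time_s: 13.65
tcp_pos: [0.3819, 0.4096, 0.2303]
eef_rot: [-179.7, -0.1, -4.6]
contact_force: [-0.2, 0.1, -2.0]
gripper_width: 0.0002
gripper_force: 0.0
```

send_rows([
  {"dp": [0, 0, 0], "roll": 0, "jaw": 0},
  {"dp": [0, 0, 0], "roll": 0, "jaw": 0},
  {"dp": [0, 0, 0], "roll": 0, "jaw": 0},
])

```text
time_s: 14.02
tcp_pos: [0.382, 0.4054, 0.2256]
eef_rot: [179.9, 0.0, -4.8]
contact_force: [0.7, -0.2, -0.6]
gripper_width: 0.0005
gripper_force: 0.0
```

```bash
python3 go.py
python3 - <<'E'
from fit import *
from plant import r
q=np.load("q.npy")
g=cv2.cvtColor(r.capture("side")["image"],cv2.COLOR_BGR2GRAY)
cv2.imwrite("pics/end.png",g)
print("locked handle patch, rows across y, along x:")
for x in(-48,-42,-36,-28,-10,0):
    print(x,[int(g[tuple(proj("side",W(np.array([x,y,59]),q)).round().astype(int)[::-1])]) for y in range(-85,-44,4)])
for h in(76,90,104,120):
    u=proj("side",W(np.array([20,-66,h]),q));c=u.round().astype(int);print(h,g[c[1],c[0]-7:c[0]+8])
u=proj("side",W(np.array([0,-80,40]),q));th=[]
for x in(-60,-45,60):
    P=[proj("side",W(H((x,-80,40),t),q)) for t in np.arange(-.04,.16,.02)];print(x,[int(g[int(round(b)),int(round(a))]) for a,b in P])
E
```

```text
t 14.025 tip frame [-93.5 -16.4 214.8] yaw -4.802526825326149 F [ 0.7 -0.2 -0.6] w 0.0004927982382460537
locked handle patch, rows across y, along x:
-48 [168, 168, 155, 136, 143, 133, 157, 157, 182, 227, 234]
-42 [195, 183, 147, 126, 123, 123, 134, 161, 212, 212, 233]
-36 [199, 168, 166, 145, 127, 127, 142, 142, 198, 229, 237]
-28 [219, 177, 153, 134, 148, 146, 161, 164, 198, 221, 228]
-10 [171, 172, 157, 145, 131, 125, 130, 167, 167, 192, 178]
0 [169, 166, 166, 153, 134, 127, 142, 144, 158, 165, 165]
76 [168 176 183 185 174 171 192 220 234 237 240 241 241 242 242]
90 [194 186 178 189 218 234 240 240 242 242 243 243 242 240 234]
104 [224 223 232 238 240 241 241 242 242 241 240 236 224 186 151]
120 [240 241 241 240 233 219 198 187 181 165 143 122 114 116 131]
-60 [155, 163, 186, 186, 208, 204, 181, 166, 170, 191]
-45 [155, 157, 173, 196, 205, 192, 178, 170, 170, 147]
60 [160, 167, 193, 223, 232, 230, 220, 194, 194, 162]
```

The dark handle patch now lies flat at frame y about -65, from x -48 to 0, and nothing stands upright any more. The robot is clear.

```bash
python3 -c "
from plant import r
print(r.close_job())"
```

```text
the job is handed in; nothing more can be done
None
```

The job is handed in with no verdict returned: images and contact forces show the hatch shut, the bolt home and the handle lying down over the staple, with the robot clear; one doubt is that the fingertips sat about 30 mm further back along the tool than the stated TCP implied, which I corrected by touch but which leaves the early hatch push's no-pinch check unconfirmed.

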